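# Hold the hair pick in the comb steriliser

## Task

The white comb steriliser has a shutter under its narrow slot that opens only when the dial on its lid points to zero: turn the dial until its pointer is on the long zero mark. Then lift the black hair pick out of its stand, lower its teeth straight down through the slot until at least three quarters of their length is inside but the thick handle is still clear of the lid, and finish holding it there, still and upright, hanging from the gripper alone. Leave the dial on zero and do not disturb the other toiletries.

Things in the scene. Friction and masses are not known exactly. Their poses are not given: they have to be found in the camera images.
- steriliser: white plastic box fixed to the counter, 130 (x) x 200 (y) x 120 (z) mm, black band along its two long sides. Origin: centre of its underside, z up. Seen along its own y, the dial sits on the +y half of the lid (55 mm from the middle) and the slot on the -y half (45 mm from the middle). Empty chamber inside, floor 112 mm below the lid's top.
- slot (a point): centre of the slot's mouth, in the top face of the lid (lid 6 mm thick, square-edged mouth: no lead-in). The slot is 52 mm long (along this frame's x) and 10 mm wide (along y): 2 mm more than the pick's head each way. Z up. A steel two-leaf shutter lies just below the lid and slides along y with the dial, 10 mm per radian; its gap is 16 mm wide, centred under the slot at dial zero.
- dial_grip (a point): point on the dial's axis at mid height of its grip bar, 18 mm above the lid; turns with the dial: x points along the bar to the pointer, z up. The dial is a flat steel disc (radius 27, 7 mm high) with an upright black bar grip across it 40 mm long, 12 mm thick (along y), top 28 mm above the lid, white line on its pointer half.
- dial (a joint): dial angle in rad, counter-clockwise from above positive, 0 = pointer on the zero mark (the long wide black bar on the lid, in the steriliser's +x direction; short ticks stand every 0.5 rad). Starts about 0.6 to 1.3 rad off on the positive side, stops at +-1.9. Light friction (about 0.05 N m), stays where it is left.
- pick: black plastic hair pick, 170 mm long, about 45 g, standing handle up, loose, in its stand. Origin: middle of the row of tooth tips (lowest point); z runs up to the handle's end, x across the width, y through the thickness. Head 50 (x) x 8 (y) mm: six teeth from z = 0 to 82 mm, spine up to 95 mm. Handle 26 (x) x 14 (y) mm from z = 95 to 170 mm; too thick for the slot.
- pick_stand: white ceramic block fixed to the counter, 90 (x) x 55 (y) x 70 (z) mm, with a slot 53 x 11 mm, 55 mm deep in its top, long side along x, in which the pick stands with its tips 15 mm above the counter. Origin: centre of its underside.
- soap_dish: bystander: white ceramic dish with soap, 115 x 80 x 29 mm, origin under its centre
- ear_cleaner: bystander: thin stainless steel ear cleaner, 115 mm long, 5 mm high, lying along its x, origin about its middle
- pill_box: bystander: small white plastic pill box with a sprung flip lid, fixed, 50 x 65 x 28 mm, origin under its centre
- cream_jar: bystander: round white jar, 60 mm diameter, 50 mm high, origin under its centre
- hairbrush: bystander: wooden brush, 200 mm long, lying along its x
Mind the look-alikes: they are no part of the job. Leave any red look-alike of the pick alone. Of the things shaped like the steriliser, the white one is meant.

How it is judged:
On the way, in this order (a step that is already met when the one before it is completed fails the run):
1. the dial's pointer is on the zero mark, within 0.12 rad (value of joint dial between -0.12 and 0.12 rad), for 0.3 s.
2. the gripper has lifted the pick out of its stand (z of pick in the frame of pick_stand above 0.072 m and contact force between the fingers and pick above 1 N), for 0.2 s.
At the end, for the whole second after the job is handed in: The dial is within 0.12 rad of zero; the pick is in the slot with its tips 55 to 92 mm below the lid's top (the handle shoulder is at 95 mm), tips within 10 mm sideways of the slot's centre, upright within 0.12 rad, still, gripped by the fingers, and pressing on the steriliser with less than 8 N (all of step 1 and z of pick in the frame of slot between -0.092 and -0.055 m and horizontal distance between pick and slot below 0.01 m and angle between the x axis of pick and the x axis of slot, either way round below 0.2 rad and angle between pick's own z axis and vertical below 0.12 rad and linear speed of pick below 0.02 m/s and contact force between the fingers and pick above 1 N and contact force between pick and steriliser below 8 N); the arm keeps its last pose, push and grip.
It fails at once if a bystander is moved by more than 30 mm (distance of any of soap_dish, ear_cleaner, cream_jar, hairbrush from where it was at the start of the episode above 0.03 m).
It also fails if it takes over 61 s, if anything falls off the work surface, if the arm or the gripper's body presses on something with over 40 N, if the wrist force passes 120 N, or if a joint passes its speed limit or range.

## Robot

A 7-joint arm with a two-finger parallel gripper is mounted at the origin on the work surface. World frame = base frame: x ahead of the robot, y to its left, z up, the work surface at z = 0. Lengths are in m, angles in rad, forces in N, time in s.
With the tool pointing down it reaches from about 0.4 to 0.85 m from the base axis. Payload 10.4 kg.
Tool frame: the origin (TCP) lies midway between the tips of the shut fingers; the grasp point (between the pads) lies 19 mm behind it; z points along the fingers, x is the direction in which the jaws open and shut, and the axes are right-handed (so a half turn about z gives the same grasp; the last joint's range is limited). The gripper opens to 85 mm and grips with 20 to 120 N. Pads are 22 mm wide; open, the fingers measure 114 mm over their backs; the gripper's body (76 mm by 85 mm) begins 54 mm behind the grasp point. The pads swing forward as they close: fully open they stand 13 mm farther back than shut.
Start: joints at [-1.301, 0.332, -0.065, 1.46, 0.022, 1.35, -0.088], TCP at [0.18, 0.598, 0.231] pointing down, gripper open.
Joint ranges: [-2.6, 2.6], [-0.5, 2.12], [-1.47, 1.34], [0.16, 2.42], [-1.27, 4.41], [0.06, 2.06], [-2.6, 2.6]. Speed limits (rad/s): [2.22, 2.22, 2.79, 2.79, 3.14, 3.14, 3.14].

## Interface

Orientations are given as a unit quaternion [x, y, z, w].
In Python, from workcell import monitor, eyes, ticket, models gives the robot as it stands.
- The arm moves only by the tool servo_tool, never from a script. Its argument "motion" is a list of rows, each a list of 7 numbers: the opening, from 0 (shut) to 1 (fully open), then the shift along the tool's x, y, z in m, then the turn, a rotation vector about the tool's x, y, z in degrees. In form: [[fingers, tx, ty, tz, rx, ry, rz], ...]. A call has 1 to 20 rows; each row is the pose to reach, as a shift and turn from the pose commanded when the call began, along the tool's axes at that moment; what a row does not reach only later rows make up. A row lasts 1/8 s, in which the tool goes at most 62.5 mm and 10.7 degrees, less where a joint would pass 70% of its speed; a pose out of reach is approached as far as the arm can. A call with a gripper value outside its range is refused whole. The fingers move at their own pace and stop on an object; "grip_force" is the grip in N (left out, the last holds). Time passes only in rows, so rows that repeat a pose let the fingers close. It gives the time, the measured TCP pose, the force and the opening at its end, in the units of the state.
- monitor.get_obs(): the state, without advancing time (a new reading comes with each control period).
- eyes.camera(name): name is "scene" or "top"; returns (picture, depth): 420x560x3 uint8, blue, green, red; 420x560 float32, m along the optical axis (not along the pixel's ray), 0 where there is no reading.
- eyes.camera_info(name): a dict with "intrinsics" (3x3 intrinsics, pixels), "extrinsics" (4x4, takes a point from world to camera coordinates). Camera axes: x right, y down, z forward; pixel columns grow to the right and rows downward; lengths in m; the calibration is good to about 2 mm. A picture is of the moment at which its call begins. camera_info takes no time and is no camera call.
- ticket.hand_in(): hands the job in, once; it reports no verdict.
Trained networks look in the newest picture that a camera, given by its name, has taken for a name from the list of things; names that differ only in an ending like _2 or _b are one class to them, and where a whole thing is asked for, a point or a joint stands for the part that bears it (a point fixed in the world has none). Each returns a list of dicts, best first, with "confidence" (0 to 1); they miss things now and then, are a little off and sometimes report something else, mostly with a low value. They report only what shows in the picture. A call takes as long as a camera call. They do not tell look-alikes from the thing itself.
- models.boxes_of(camera, thing): "point" ([x, y, z] in m, in the coordinates of the camera as it stood for that picture, good to about 4 mm: the middle of the surface that is visible of it).
The state is a dict: "clock": time; "joint_pos": joint angles; "joint_velocities": joint speeds; "tau": joint torques, N m; "position": TCP position; "ee_rot": TCP orientation; "ft_force": force on the tool from outside, world axes, zero at the start; "torque": the same for the moment, N m; "grip_width": opening from 0.0 (shut) to 1.0 (fully open).
Only numpy, scipy, OpenCV 4.12 (cv2) and the standard library are available. Lean on these libraries where they do the work, as an engineer would, in place of code of your own. Each camera call takes 0.05 s, during which the arm holds its last target. There are 200 camera calls.

## Working session

There is one attempt and no reset: what is moved stays moved. The work goes in short steps, Python scripts to look and compute and a tool call to move; the robot and the scene stay as the last step left them, time stands still between calls to the robot, and variables do not carry over. Pictures are saved under pics/ and viewed, about 8 in all and at most 12, crops included, and the job is handed in when it is done.

Besides the shell and the picture viewer there is one more tool, called after "Request:" as name(argument=value, ...), one argument or row to a line, values as JSON. servo_tool: Moves the arm, as the interface text tells. Its arguments: {"type":"object","properties":{"motion":{"type":"array"},"grip_force":{"type":"number"}},"required":["motion"]}

```bash
mkdir -p pics; cat > h.py <<'E'
import numpy as np,cv2
from scipy.spatial.transform import Rotation as R
from workcell import monitor, eyes, ticket, models
def cam(n):
    i=eyes.camera_info(n); return np.array(i["intrinsics"]),np.array(i["extrinsics"])
def world(n,p):
    K,E=cam(n); return (np.linalg.inv(E)@np.r_[p,1])[:3]
def cloud(n,d):
    K,E=cam(n); v,u=np.mgrid[:d.shape[0],:d.shape[1]]
    P=np.stack([(u-K[0,2])/K[0,0]*d,(v-K[1,2])/K[1,1]*d,d,np.ones_like(d)],-1)@np.linalg.inv(E).T
    P=P[...,:3]; P[d==0]=np.nan; return P
def proj(n,p):
    K,E=cam(n); q=K@(E@np.r_[p,1])[:3]; return q[:2]/q[2]
E
python3 - <<'E'
from h import *
np.set_printoptions(precision=4,suppress=True)
print(monitor.get_obs())
for n in("scene","top"):
    a,d=eyes.camera(n); np.savez("pics/"+n+"0.npz",a=a,d=d); cv2.imwrite("pics/%s0.png"%n,a)
    print(n,cam(n)[0].round(0).tolist(),np.linalg.inv(cam(n)[1])[:3].round(3).tolist())
    for t in("steriliser","dial_grip","slot","pick","pick_stand"):
        print(t,[(world(n,b["point"]).round(3),round(b["confidence"],2)) for b in models.boxes_of(n,t)][:4])
E
```

```text
{'clock': 0.0, 'joint_pos': array([-1.3006,  0.3329, -0.0647,  1.461 ,  0.0216,  1.3499, -0.0885]), 'joint_velocities': array([-0.0002, -0.0011, -0.0003, -0.0002, -0.0009, -0.0002,  0.0015]), 'tau': array([ -0.0004, -62.5451,   0.0489, -39.1594,   0.0162,   0.0102,
         0.    ]), 'position': array([0.1803, 0.598 , 0.2305]), 'ee_rot': array([ 0.8027,  0.5964, -0.0006,  0.0005]), 'ft_force': array([-0.1924, -0.1779,  0.347 ]), 'torque': array([ 0.0719,  0.0097, -0.019 ]), 'grip_width': 1.0023777279955157}
scene [[455.0, 0.0, 280.0], [0.0, 455.0, 215.0], [0.0, 0.0, 1.0]] [[-0.273, 0.768, -0.58, 1.085], [0.962, 0.222, -0.159, 0.067], [0.007, -0.601, -0.799, 0.896]]
steriliser [(array([0.587, 0.224, 0.118]), 0.86), (array([0.348, 0.154, 0.122]), 0.73)]
dial_grip [(array([0.561, 0.277, 0.127]), 0.83), (array([0.322, 0.206, 0.124]), 0.68)]
slot [(array([0.579, 0.226, 0.117]), 0.85), (array([0.352, 0.157, 0.124]), 0.77)]
pick [(array([ 0.439, -0.213,  0.097]), 0.97), (array([ 0.579, -0.279,  0.106]), 0.71), (array([ 0.551, -0.186,  0.138]), 0.68)]
pick_stand [(array([ 0.567, -0.18 ,  0.068]), 0.83)]
top [[443.0, 0.0, 279.0], [0.0, 443.0, 212.0], [0.0, 0.0, 1.0]] [[0.021, -0.999, 0.038, 0.474], [-0.999, -0.022, -0.023, -0.078], [0.024, -0.038, -0.999, 1.176]]
steriliser [(array([0.31 , 0.151, 0.118]), 0.74), (array([0.54 , 0.215, 0.122]), 0.63)]
dial_grip [(array([0.551, 0.273, 0.128]), 0.85), (array([0.32 , 0.208, 0.127]), 0.72)]
slot [(array([0.542, 0.218, 0.119]), 0.93), (array([0.317, 0.156, 0.117]), 0.69), (array([0.488, 0.004, 0.024]), 0.45)]
pick [(array([ 0.433, -0.212,  0.116]), 0.66), (array([ 0.536, -0.187,  0.157]), 0.65), (array([0.749, 0.15 , 0.028]), 0.61), (array([ 0.571, -0.276,  0.102]), 0.49)]
pick_stand [(array([ 0.536, -0.183,  0.067]), 0.83)]
```

View pics/top0.png

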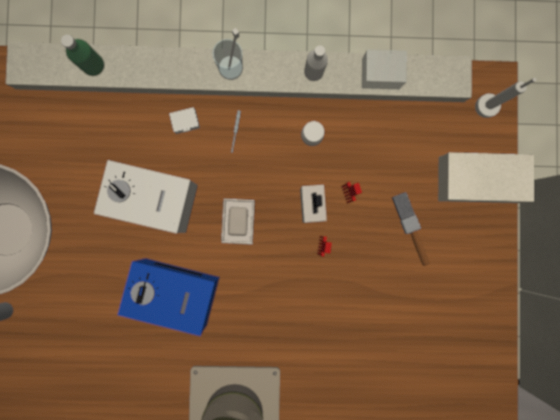

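View pics/scene0.png

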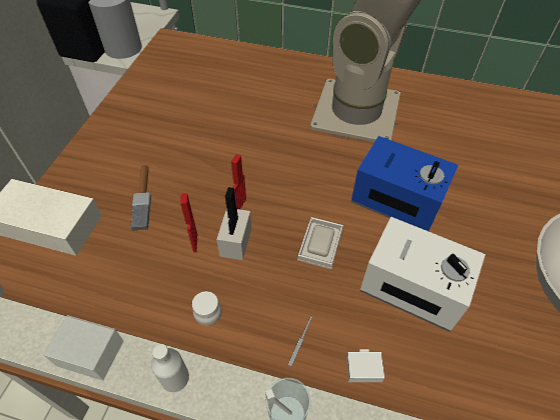

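```bash
python3 - <<'E'
from h import *
np.set_printoptions(precision=4,suppress=True)
z=np.load("pics/top0.npz");a,d=z["a"],z["d"];P=cloud("top",d)
h=a.astype(int)
def rect(m,name):
    q=P[m][:,:2].astype(np.float32); r=cv2.minAreaRect(q); print(name,m.sum(),r,np.median(P[m][:,2]), q.mean(0)); return r
reg=np.zeros(d.shape,bool);reg[155:240,90:205]=1
Z=P[...,2]
m=reg&(abs(Z-.12)<.012)&(h.min(-1)>60)
m=cv2.morphologyEx(m.astype(np.uint8),cv2.MORPH_OPEN,np.ones((3,3)))>0
rect(m,"lid")
rect(reg&(Z>.138)&(Z<.2),"dialbar")
reg2=np.zeros(d.shape,bool);reg2[180:225,298:330]=1
rect(reg2&(abs(Z-.07)<.01)&(h.min(-1)>60),"stand")
rect(reg2&(Z>.12),"pick")
rect(reg2&(Z>.155),"picktop")
c1=cv2.resize(a[155:240,90:205],None,fx=6.5,fy=6.5,interpolation=cv2.INTER_CUBIC)[:, :]
c2=cv2.resize(a[180:228,298:334],None,fx=6,fy=6,interpolation=cv2.INTER_CUBIC)
cv2.imwrite("pics/c1.png",c1);
s=np.load("pics/scene0.npz")["a"]
x=cv2.resize(s[150:265,175:255],None,fx=4.5,fy=4.5,interpolation=cv2.INTER_CUBIC)
o=np.zeros((600,800,3),np.uint8);o[:x.shape[0],:x.shape[1]]=x;o[:c2.shape[0],400:400+c2.shape[1]]=c2
cv2.imwrite("pics/c2.png",o)
E
```

```text
lid 4527 ((0.5448278188705444, 0.22388669848442078), (0.20209018886089325, 0.1300060898065567), 77.85961151123047) 0.1197312377838371 [0.544  0.2211]
dialbar 100 ((0.5548840165138245, 0.27469775080680847), (0.03874264284968376, 0.011163465678691864), 46.4599609375) 0.14721496592399774 [0.5549 0.2739]
stand 630 ((0.5410116314888, -0.1904333084821701), (0.09003452956676483, 0.05559568107128143), 5.309051990509033) 0.06928944292629413 [ 0.5399 -0.1882]
pick 108 ((0.5410446524620056, -0.19032961130142212), (0.0261236522346735, 0.01434355042874813), 5.344467639923096) 0.18292054429614762 [ 0.54   -0.1884]
picktop 90 ((0.5411010980606079, -0.1903785914182663), (0.02615252509713173, 0.014200869016349316), 4.693323612213135) 0.1834285792502478 [ 0.5399 -0.1893]
```

View pics/c1.png

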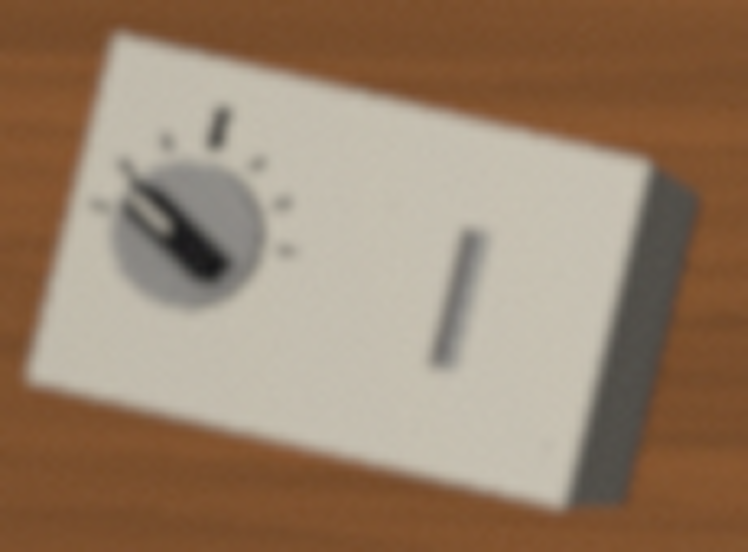

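View pics/c2.png

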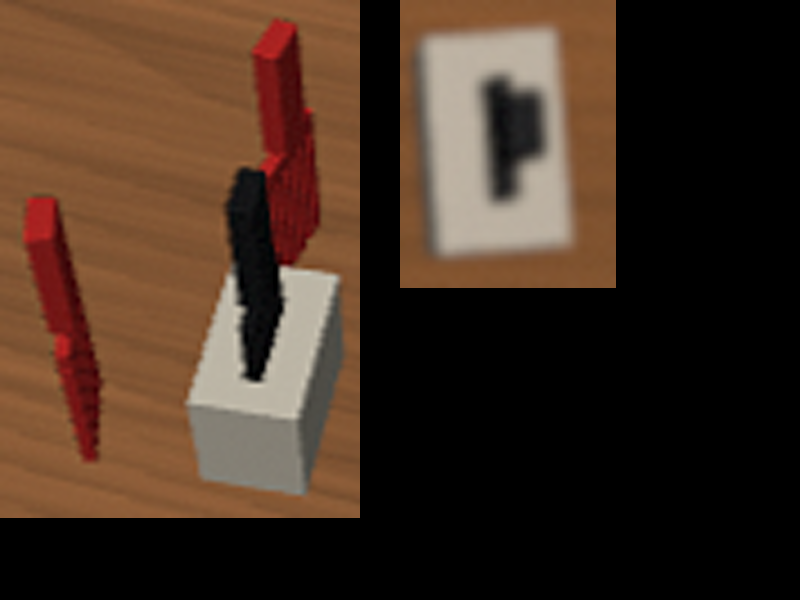

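```bash
cat >> h.py <<'E'
def to(x,y,z,yaw):
    """tool-frame shift and turn (deg) from the present pose to a tool-down pose, tool x at yaw (deg)"""
    o=monitor.get_obs(); Rc=R.from_quat(o["ee_rot"])
    c,s=np.cos(np.radians(yaw)),np.sin(np.radians(yaw))
    Rt=R.from_matrix(np.array([[c,s,0],[s,-c,0],[0,0,-1]]))
    print("go",(Rc.inv().apply(np.array([x,y,z])-o["position"])).round(4),np.degrees((Rc.inv()*Rt).as_rotvec()).round(2),"clock",o["clock"])
def onplane(n,uv,z):
    K,E=cam(n); Ei=np.linalg.inv(E); r=Ei[:3,:3]@np.linalg.inv(K)@np.array([uv[0],uv[1],1.]); c=Ei[:3,3]; return c+r*(z-c[2])/r[2]
E
python3 - <<'E'
from h import *
np.set_printoptions(precision=4,suppress=True)
for n,roi in(("top",(185,215,153,170)),("scene",(232,264,395,415))):
    a=np.load("pics/%s0.npz"%n)["a"]; g=a.min(-1).astype(float)
    r0,r1,c0,c1=roi; s=g[r0:r1,c0:c1]; b=np.median(s); w=np.clip(b-s-15,0,None)
    v,u=np.mgrid[r0:r1,c0:c1]; W=w.sum(); uv=((w*u).sum()/W,(w*v).sum()/W); print(n,b,uv,onplane(n,uv,.12))
    pts=np.array([onplane(n,(x,y),.12)[:2] for x,y in zip(u[w>25],v[w>25])],np.float32); print(cv2.minAreaRect(pts))
d=np.load("pics/top0.npz")["d"];P=cloud("top",d)
q=P[170:210,338:365];q=q[q[...,2]>.03];print("red1",q.min(0),q.max(0));q=P[230:262,312:335].reshape(-1,3);q=q[q[...,2]>.03];print("red2",q.min(0),q.max(0))
to(.5555,.2755,.20,136.5); to(.5555,.2755,.132,136.5)
E
```

```text
top 176.0 (np.float64(159.73680555555555), np.float64(200.48263888888889)) [0.5351 0.1811 0.12  ]
((0.5352309942245483, 0.18136458098888397), (0.005734469275921583, 0.04710560292005539), 77.83910369873047)
scene 193.0 (np.float64(405.26615261898434), np.float64(249.51821324115926)) [0.5367 0.1801 0.12  ]
((0.5355622172355652, 0.17989635467529297), (0.009008736349642277, 0.051367755979299545), 78.32939910888672)
red1 [ 0.5469 -0.2901  0.0302] [ 0.5953 -0.268   0.173 ]
red2 [ 0.41   -0.2212  0.0311] [ 0.4588 -0.2061  0.1758]
go [-0.2009  0.4524  0.0313] [  0.    -0.   -63.28] clock 0.6
go [-0.2009  0.4524  0.0993] [  0.    -0.   -63.28] clock 0.6
```

Request:
servo_tool(
  motion=[
    [0.6, -0.1996, 0.4523, 0.031, 0, 0, -63.28],
    [0.6, -0.1996, 0.4523, 0.031, 0, 0, -63.28],
    [0.6, -0.1996, 0.4523, 0.031, 0, 0, -63.28],
    [0.6, -0.1996, 0.4523, 0.031, 0, 0, -63.28],
    [0.6, -0.1996, 0.4523, 0.031, 0, 0, -63.28],
    [0.6, -0.1996, 0.4523, 0.031, 0, 0, -63.28],
    [0.6, -0.1996, 0.4523, 0.031, 0, 0, -63.28],
    [0.6, -0.1996, 0.4523, 0.031, 0, 0, -63.28],
    [0.6, -0.1996, 0.4523, 0.031, 0, 0, -63.28],
    [0.6, -0.1996, 0.4523, 0.031, 0, 0, -63.28],
    [0.6, -0.1996, 0.4523, 0.031, 0, 0, -63.28],
    [0.6, -0.1996, 0.4523, 0.031, 0, 0, -63.28],
    [0.6, -0.1996, 0.4523, 0.031, 0, 0, -63.28],
  ],
)

```text
clock: 2.22
position: [0.5552, 0.2778, 0.2006]
ee_rot: [0.37, 0.929, 0.0, -0.0]
ft_force: [0.4, -0.2, 0.5]
grip_width: 0.596
```

```bash
python3 - <<'E'
from h import *
o=monitor.get_obs();print(o["position"],o["joint_pos"].round(2));to(.5558,.2768,.132,136.5)
E
```

```text
[0.55515436 0.27784129 0.2005535 ] [-0.61  0.34  0.09  1.52 -0.03  1.28  1.87]
go [-0.0012 -0.0003  0.0686] [ 0.03 -0.02  0.1 ] clock 2.225
```

Request:
servo_tool(
  motion=[
    [0.6, -0.001, 0, 0.04, 0, 0, 0],
    [0.6, -0.001, 0, 0.06, 0, 0, 0],
    [0.6, -0.001, 0, 0.068, 0, 0, 0],
    [0.6, -0.001, 0, 0.068, 0, 0, 0],
    [0.0, -0.001, 0, 0.068, 0, 0, 0],
    [0.0, -0.001, 0, 0.068, 0, 0, 0],
    [0.0, -0.001, 0, 0.068, 0, 0, 0],
    [0.0, -0.001, 0, 0.068, 0, 0, 0],
    [0.0, -0.001, 0, 0.068, 0, 0, 0],
    [0.0, -0.001, 0, 0.068, 0, 0, 0],
  ],
  grip_force=25,
)

```text
clock: 3.48
position: [0.5568, 0.2764, 0.1332]
ee_rot: [0.37, 0.929, 0.001, 0.0]
ft_force: [-0.6, -0.5, 6.4]
grip_width: 0.134
```

Request:
servo_tool(
  motion=[
    [0, 0, 0, -0.001, 0, 0, 0],
    [0, 0, 0, -0.001, 0, 0, 6],
    [0, 0, 0, -0.001, 0, 0, 12],
    [0, 0, 0, -0.001, 0, 0, 18],
    [0, 0, 0, -0.001, 0, 0, 24],
    [0, 0, 0, -0.001, 0, 0, 30],
    [0, 0, 0, -0.001, 0, 0, 36],
    [0, 0, 0, -0.001, 0, 0, 42],
    [0, 0, 0, -0.001, 0, 0, 48],
    [0, 0, 0, -0.001, 0, 0, 54],
    [0, 0, 0, -0.001, 0, 0, 58.6],
    [0, 0, 0, -0.001, 0, 0, 58.6],
    [0, 0, 0, -0.001, 0, 0, 58.6],
    [0, 0, 0, -0.001, 0, 0, 58.6],
    [0, 0, 0, -0.001, 0, 0, 58.6],
    [0.5, 0, 0, -0.001, 0, 0, 58.6],
    [0.5, 0, 0, -0.001, 0, 0, 58.6],
    [0.5, 0, 0, -0.001, 0, 0, 58.6],
    [0.5, 0, 0, -0.05, 0, 0, 58.6],
    [0.5, 0, 0, -0.09, 0, 0, 58.6],
  ],
)

```text
clock: 5.98
position: [0.5566, 0.2758, 0.2238]
ee_rot: [0.778, 0.629, 0.0, 0.0]
ft_force: [0.9, 0.4, -0.1]
grip_width: 0.497
```

```bash
python3 - <<'E'
from h import *
o=monitor.get_obs();print(o["position"],o["joint_pos"].round(2),o["grip_width"])
to(.541,-.190,.23,95); to(.541,-.190,.23,-85)
E
```

```text
[0.5566408  0.27578894 0.22379469] [-0.74  0.33  0.27  1.5  -0.09  1.33  0.89] 0.4974748600901059
go [-0.4587  0.0824 -0.0062] [ 1.000e-02  0.000e+00 -1.711e+01] clock 5.975
go [-0.4587  0.0824 -0.0062] [ 0.0000e+00 -2.0000e-02  1.6289e+02] clock 5.975
```

Request:
servo_tool(
  motion=[
    [0.5, -0.4587, 0.0824, -0.02, 0, 0, -17.1],
    [0.5, -0.4587, 0.0824, -0.02, 0, 0, -17.1],
    [0.5, -0.4587, 0.0824, -0.02, 0, 0, -17.1],
    [0.5, -0.4587, 0.0824, -0.02, 0, 0, -17.1],
    [0.5, -0.4587, 0.0824, -0.02, 0, 0, -17.1],
    [0.5, -0.4587, 0.0824, -0.02, 0, 0, -17.1],
    [0.5, -0.4587, 0.0824, -0.02, 0, 0, -17.1],
    [0.5, -0.4587, 0.0824, -0.02, 0, 0, -17.1],
    [0.5, -0.4587, 0.0824, -0.02, 0, 0, -17.1],
    [0.5, -0.4587, 0.0824, -0.02, 0, 0, -17.1],
    [0.5, -0.4587, 0.0824, -0.02, 0, 0, -17.1],
    [0.5, -0.4587, 0.0824, -0.02, 0, 0, -17.1],
    [0.5, -0.4587, 0.0824, -0.02, 0, 0, -17.1],
    [0.5, -0.4587, 0.0824, -0.02, 0, 0, -17.1],
  ],
)

```text
clock: 7.72
position: [0.541, -0.1896, 0.2423]
ee_rot: [0.675, 0.737, 0.0, -0.0]
ft_force: [0.0, -0.9, -0.3]
grip_width: 0.492
```

```bash
python3 - <<'E'
from h import *
o=monitor.get_obs();print(o["position"],o["joint_pos"].round(2),o["grip_width"])
a,d=eyes.camera("top");P=cloud("top",d);Z=P[...,2]
reg=np.zeros(d.shape,bool);reg[155:240,90:205]=1
m=reg&(Z>.138)&(Z<.2);print(cv2.minAreaRect(P[m][:,:2].astype(np.float32)))
c1=cv2.resize(a[155:240,90:205],None,fx=6.5,fy=6.5,interpolation=cv2.INTER_CUBIC);cv2.imwrite("pics/c3.png",c1)
to(.541,-.190,.129,95)
s,_=eyes.camera("scene"); cv2.imwrite("pics/s1.png",cv2.resize(s[80:300,130:340],None,fx=2.7,fy=2.7))
E
```

```text
[ 0.54103192 -0.18955699  0.24230008] [-0.19  0.22  0.52  1.61 -0.11  1.34  2.01] 0.49236947557326566
((0.5542399287223816, 0.2766295075416565), (0.013400525785982609, 0.03983166441321373), 77.46849060058594)
go [-4.000e-04 -1.000e-04  1.133e-01] [ 0.   -0.    0.01] clock 7.775
```

View pics/c3.png

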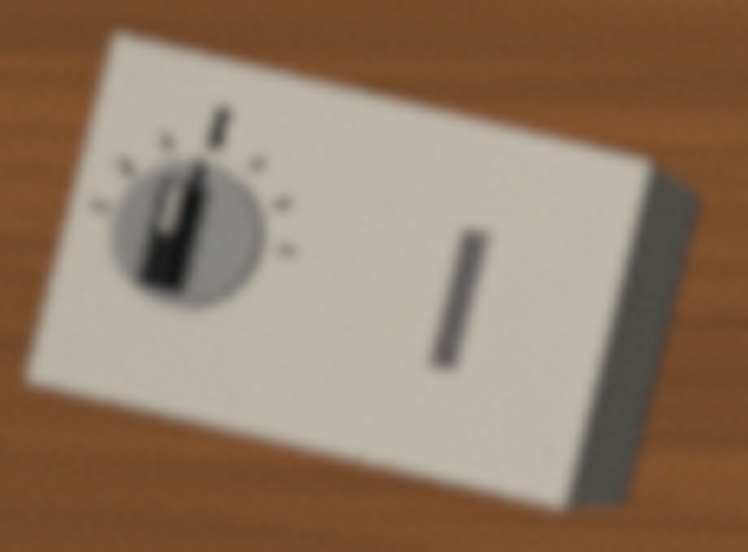

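View pics/s1.png

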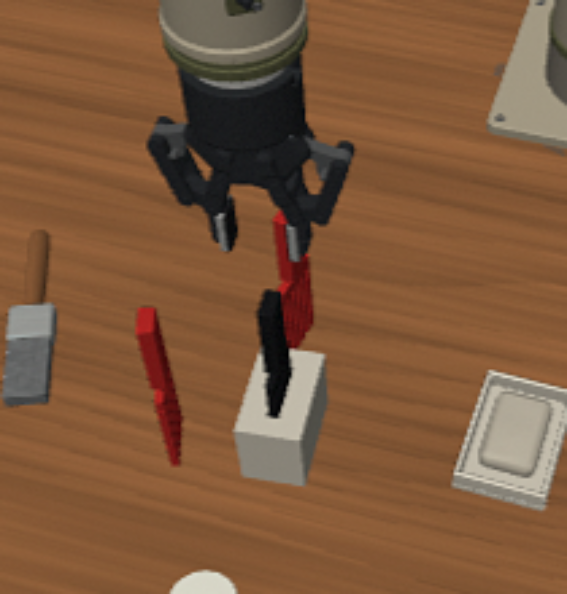

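Request:
servo_tool(
  motion=[
    [0.5, 0, 0, 0.04, 0, 0, 0],
    [0.5, 0, 0, 0.08, 0, 0, 0],
    [0.5, 0, 0, 0.113, 0, 0, 0],
    [0.5, 0, 0, 0.113, 0, 0, 0],
    [0.5, 0, 0, 0.113, 0, 0, 0],
    [0.0, 0, 0, 0.113, 0, 0, 0],
    [0.0, 0, 0, 0.113, 0, 0, 0],
    [0.0, 0, 0, 0.113, 0, 0, 0],
    [0.0, 0, 0, 0.113, 0, 0, 0],
    [0.0, 0, 0, 0.113, 0, 0, 0],
    [0.0, 0, 0, 0.113, 0, 0, 0],
  ],
  grip_force=40,
)

```text
clock: 9.2
position: [0.5418, -0.19, 0.1306]
ee_rot: [0.676, 0.737, 0.001, 0.001]
ft_force: [0.0, -0.9, 7.3]
grip_width: 0.156
```

Request:
servo_tool(
  motion=[
    [0, 0, 0, -0.01, 0, 0, 0],
    [0, 0, 0, -0.025, 0, 0, 0],
    [0, 0, 0, -0.045, 0, 0, 0],
    [0, 0, 0, -0.07, 0, 0, 0],
    [0, 0, 0, -0.1, 0, 0, 0],
    [0, 0, 0, -0.13, 0, 0, 0],
    [0, 0, 0, -0.15, 0, 0, 0],
    [0, 0, 0, -0.16, 0, 0, 0],
    [0, 0, 0, -0.16, 0, 0, 0],
    [0, 0, 0, -0.16, 0, 0, 0],
    [0, 0, 0, -0.16, 0, 0, 0],
  ],
)

```text
clock: 10.58
position: [0.5407, -0.1896, 0.2885]
ee_rot: [0.676, 0.737, -0.0, -0.001]
ft_force: [0.5, -0.1, 0.5]
grip_width: 0.155
```

```bash
python3 - <<'E'
from h import *
o=monitor.get_obs();print(o["position"],o["joint_pos"].round(2),o["grip_width"])
to(.535,.1805,.29,77.8)
s,_=eyes.camera("scene"); cv2.imwrite("pics/s2.png",cv2.resize(s[30:250,130:340],None,fx=2.7,fy=2.7))
E
```

```text
[ 0.54068952 -0.18959555  0.28847731] [-0.19  0.2   0.53  1.54 -0.1   1.43  2.  ] 0.15463121661269255
go [ 0.3692  0.0266 -0.0014] [-8.00e-02 -1.00e-02  1.72e+01] clock 10.575
```

View pics/s2.png

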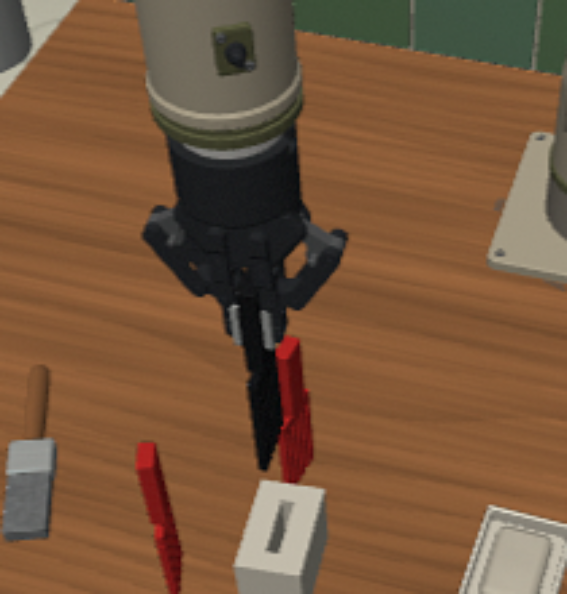

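Request:
servo_tool(
  motion=[
    [0, 0.04, 0.003, -0.0015, 0, 0, 2],
    [0, 0.09, 0.0065, -0.0015, 0, 0, 4.5],
    [0, 0.14, 0.01, -0.0015, 0, 0, 7],
    [0, 0.19, 0.0137, -0.0015, 0, 0, 9.5],
    [0, 0.24, 0.0173, -0.0015, 0, 0, 12],
    [0, 0.29, 0.021, -0.0015, 0, 0, 14],
    [0, 0.33, 0.024, -0.0015, 0, 0, 16],
    [0, 0.355, 0.0256, -0.0015, 0, 0, 17],
    [0, 0.3692, 0.0266, -0.0015, 0, 0, 17.2],
    [0, 0.3692, 0.0266, 0.02, 0, 0, 17.2],
    [0, 0.3692, 0.0266, 0.035, 0, 0, 17.2],
    [0, 0.3692, 0.0266, 0.035, 0, 0, 17.2],
    [0, 0.3692, 0.0266, 0.035, 0, 0, 17.2],
    [0, 0.3692, 0.0266, 0.035, 0, 0, 17.2],
  ],
)

```text
clock: 12.38
position: [0.5357, 0.1803, 0.2551]
ee_rot: [0.778, 0.628, 0.001, 0.0]
ft_force: [-0.2, 0.3, -1.3]
grip_width: 0.159
```

```bash
python3 - <<'E'
from h import *
np.set_printoptions(precision=4,suppress=True)
o=monitor.get_obs();p=o["position"];print(p,R.from_quat(o["ee_rot"]).as_matrix().round(4).tolist())
to(.535,.1805,p[2],77.8)
a,d=eyes.camera("scene");np.savez("pics/scene1.npz",a=a,d=d);P=cloud("scene",d);Z=P[...,2]
m=(a.max(-1)<70)&(Z>.125)&(np.hypot(P[...,0]-.535,P[...,1]-.18)<.06)
th=np.radians(-12.15);X=np.array([np.cos(th),np.sin(th)]);Y=np.array([-np.sin(th),np.cos(th)])
for z0 in np.arange(.125,.27,.01):
    k=m&(abs(Z-z0)<.005);q=P[k][:,:2]-[.535,.1805]
    if k.sum()>2:
        x,y=q@X,q@Y;r=cv2.minAreaRect(q.astype(np.float32)) ;print(round(z0,3),k.sum(),"x",x.min(),x.max(),"y",np.median(y),y.min(),y.max(),"yx-slope",np.polyfit(x,y,1)[0] if np.ptp(x)>.01 else 0)
c=proj("scene",[.535,.18,.15]).astype(int);print(c)
b=a[c[1]-75:c[1]+45,c[0]-70:c[0]+90];cv2.imwrite("pics/s3.png",cv2.resize(b,None,fx=5,fy=5,interpolation=cv2.INTER_CUBIC))
E
```

```text
[0.5357 0.1803 0.2551] [[0.2115, 0.9774, 0.0011], [0.9774, -0.2115, 0.0006], [0.0008, 0.001, -1.0]]
go [ 0.     -0.0007 -0.    ] [ 0.06 -0.05 -0.01] clock 12.375
0.145 8 x 0.02352856026407716 0.026375636310347114 y 0.0004059357761139518 -0.0026635374120708463 0.0032280034842008414 yx-slope 0
0.155 11 x 0.022986995290930453 0.026011021603796213 y -0.00040787192310062537 -0.0023869570203468187 0.002752782809176505 yx-slope 0
0.165 9 x 0.023144872277538735 0.025384768494311705 y 0.0005879620462246006 -0.0028137370880131998 0.0032458760838220903 yx-slope 0
0.175 11 x 0.02331077000363293 0.026888811023128224 y 0.0001350917765089353 -0.002525041952806111 0.0025331784979786046 yx-slope 0
0.185 11 x 0.024230644389168225 0.0258804343584126 y 0.00040102470349511664 -0.002667055239814791 0.0030269906077203747 yx-slope 0
0.195 14 x 0.023403842432886634 0.02713863065797469 y 0.00010083103975885903 -0.0023899120186039093 0.0032663901423033094 yx-slope 0
0.205 10 x 0.023262061321451658 0.026569540679061605 y 0.00013857173232954345 -0.002780276646007094 0.0028073904295999054 yx-slope 0
0.215 13 x 0.02251986458428267 0.026927905182016872 y 0.0007347170782760284 -0.0029173485144156582 0.0032821675060785505 yx-slope 0
0.225 12 x 0.023699707721027575 0.02620128644215616 y -3.02005254184424e-05 -0.0026601864722757 0.002842122820453718 yx-slope 0
0.235 44 x 0.009090918259850514 0.025317108253970877 y -0.00011287940593677828 -0.0062759663330713015 0.006245597356863929 yx-slope -0.010193457389369241
0.245 29 x 0.010183397548787746 0.014627452584381424 y -0.0005422151954417244 -0.006924908826552075 0.006451455623330208 yx-slope 0
0.255 31 x 0.008403532866178547 0.014284521540366413 y -0.0002787783256012737 -0.01376228199420685 0.008437021292546918 yx-slope 0
0.265 65 x 0.004149525623553402 0.015226871632289946 y -0.00044849144785281026 -0.01926908768129374 0.01960005099949682 yx-slope -0.18415250374027792
[408 240]
```

View pics/s3.png

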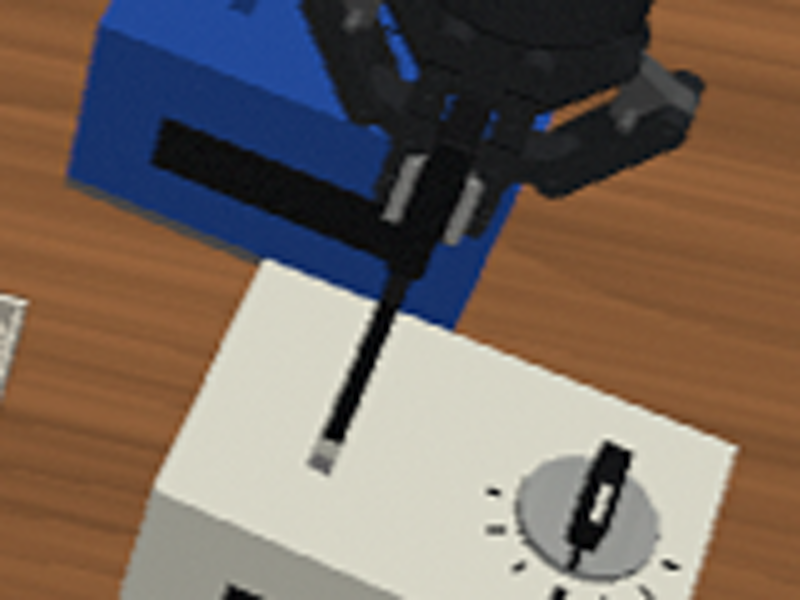

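Request:
servo_tool(
  motion=[
    [0, -0.0003, 0.0004, 0.008, 0, 0, 0],
    [0, -0.0003, 0.0004, 0.014, 0, 0, 0],
    [0, -0.0003, 0.0004, 0.018, 0, 0, 0],
    [0, -0.0003, 0.0004, 0.021, 0, 0, 0],
    [0, -0.0003, 0.0004, 0.024, 0, 0, 0],
    [0, -0.0003, 0.0004, 0.026, 0, 0, 0],
    [0, -0.0003, 0.0004, 0.026, 0, 0, 0],
    [0, -0.0003, 0.0004, 0.026, 0, 0, 0],
  ],
)

```text
clock: 13.42
position: [0.5357, 0.1801, 0.2284]
ee_rot: [0.778, 0.628, 0.0, -0.0]
ft_force: [-0.1, 0.1, -0.6]
grip_width: 0.16
```

Request:
servo_tool(
  motion=[
    [0, 0, 0, 0.004, 0, 0, 0],
    [0, 0, 0, 0.008, 0, 0, 0],
    [0, 0, 0, 0.012, 0, 0, 0],
    [0, 0, 0, 0.016, 0, 0, 0],
    [0, 0, 0, 0.02, 0, 0, 0],
    [0, 0, 0, 0.02, 0, 0, 0],
  ],
)

```text
clock: 14.18
position: [0.5355, 0.18, 0.2079]
ee_rot: [0.778, 0.628, -0.0, -0.0]
ft_force: [0.2, -0.9, -0.2]
grip_width: 0.162
```

Request:
servo_tool(
  motion=[
    [0, 0, 0, 0.005, 0, 0, 0],
    [0, 0, 0, 0.011, 0, 0, 0],
    [0, 0, 0, 0.017, 0, 0, 0],
    [0, 0, 0, 0.023, 0, 0, 0],
    [0, 0, 0, 0.029, 0, 0, 0],
    [0, 0, 0, 0.035, 0, 0, 0],
    [0, 0, 0, 0.041, 0, 0, 0],
    [0, 0, 0, 0.045, 0, 0, 0],
    [0, 0, 0, 0.047, 0, 0, 0],
    [0, 0, 0, 0.047, 0, 0, 0],
    [0, 0, 0, 0.047, 0, 0, 0],
    [0, 0, 0, 0.047, 0, 0, 0],
  ],
)

```text
clock: 15.68
position: [0.5357, 0.1801, 0.1615]
ee_rot: [0.778, 0.628, 0.0, 0.0]
ft_force: [-0.3, -0.3, -1.2]
grip_width: 0.163
```

```bash
python3 - <<'E'
from h import *
np.set_printoptions(precision=4,suppress=True)
o=monitor.get_obs();print(o["position"],o["ft_force"],o["torque"],o["joint_velocities"])
a,d=eyes.camera("scene");P=cloud("scene",d);Z=P[...,2]
m=(a.max(-1)<70)&(Z>.122)&(np.hypot(P[...,0]-.535,P[...,1]-.18)<.05)
th=np.radians(-12.15);X=np.array([np.cos(th),np.sin(th)]);Y=np.array([-np.sin(th),np.cos(th)])
for z0 in np.arange(.125,.18,.005):
    k=m&(abs(Z-z0)<.0025);q=P[k][:,:2]-[.535,.1805]
    if k.sum()>1: print(round(z0,3),k.sum(),(q@X).max(),np.median(q@Y),np.ptp(q@Y))
c=proj("scene",[.535,.18,.15]).astype(int)
cv2.imwrite("pics/s4.png",cv2.resize(a[c[1]-75:c[1]+45,c[0]-70:c[0]+90],None,fx=5,fy=5,interpolation=cv2.INTER_CUBIC))
E
```

```text
[0.5357 0.1801 0.1615] [-0.2597 -0.2794 -1.2477] [ 0.0006 -0.0517  0.013 ] [-0.0002 -0.0001 -0.      0.0003 -0.001   0.0006 -0.0003]
0.125 4 0.026312280532610647 0.0008375811488004663 0.0050188040534794205
0.13 6 0.025243930808439344 -0.001157777874221779 0.005995984872360822
0.135 5 0.026445894392372007 0.0012290855964006485 0.003464883813985232
0.14 22 0.02616513098350654 -0.0001259252098810235 0.006179222762148535
0.145 9 0.013575758690166006 0.0004969511005106019 0.010158327637491367
0.15 9 0.014113676849615377 0.0014956450832328788 0.010149018494218629
0.155 12 0.013750124146474453 -0.0013216328493531099 0.011559328759289087
0.16 10 0.013907907365167473 0.0009065305759979563 0.010750717242763528
0.165 15 0.014087162409839026 -0.0004127791459394652 0.015879455102768524
0.17 20 0.013842260434634025 0.0021482163115666073 0.03407757368919333
0.175 22 0.014208482238808003 -0.000627566073594713 0.03725504763400847
```

View pics/s4.png

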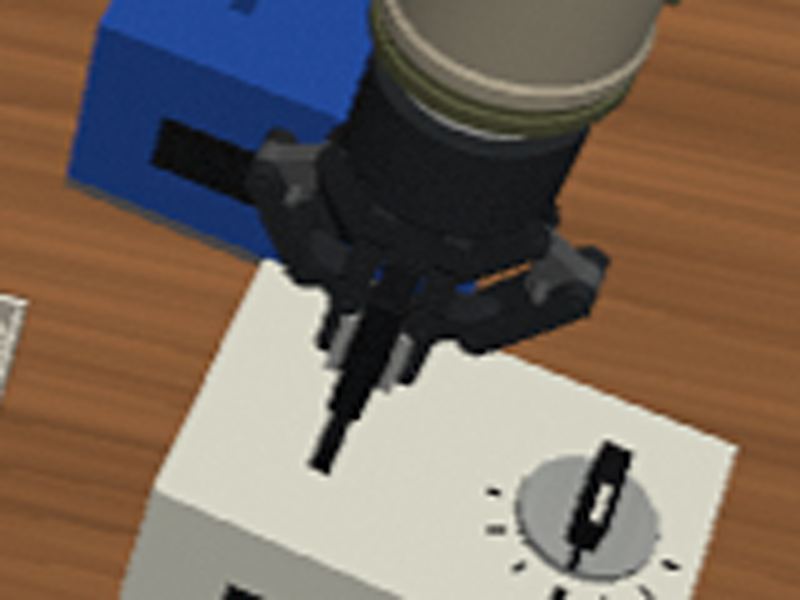

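```bash
python3 -c "
from h import *
print(ticket.hand_in())"
```

```text
the job is handed in; nothing more can be done
None
```

The dial is on zero and the pick is hanging in the slot from the gripper alone. I handed the job in at about 16 s on the robot's clock, against the 61 s limit.

- **Dial:** I gripped the bar and turned it from about 1.02 rad to the zero mark. The top camera, right after the turn, put it within about 0.01 rad. A later scene view, with the pick inserted, still showed the pointer on the mark.
- **Pick:** I lifted the black pick out of its stand and lowered it through the slot. It went in on the first try with no contact force above sensor noise.
- **Final checks:**
  - The handle shoulder is about 21 mm above the lid, so the tips are about 74 mm below the lid's top (55 to 92 mm allowed).
  - The pick is within about 1 mm of the slot's centre, upright and lined up with the slot.
  - The arm is still, the wrist force is about 1 N, and the opening of 0.163 shows the pick is gripped.
- **Disagreement:** the two cameras placed the slot about 1 mm apart, so I aimed between them.
- **Not checked:** I took no final picture of the other toiletries. The arm stayed clear of them and I felt no unexpected contact.

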